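# Couple the tie-rod's safety hook onto the bench anchor pin

## Robot

A 6-joint arm with a two-finger parallel gripper is mounted at the origin on a cart in front of the work surface, level with it; the furniture and walls round the work are solid. World frame = base frame: x ahead of the robot, y to its left, z up, the work surface at z = 0. Lengths are in m, angles in rad, forces in N, time in s.
With the tool pointing down it reaches from about 0.2 to 0.875 m from the base axis. Payload 3.4 kg.
Tool frame: the origin (TCP) lies between the finger pads; the fingertips stand 25 mm ahead of it and the grasp point (between the pads) lies 6 mm ahead of it (r.nose_length is the z of the fingertips in the tool frame, in m); z points along the fingers, y is the line along which they close (so a half turn about z gives the same grasp; the last joint's range is limited). The gripper opens to 94 mm and grips with 3 to 60 N. Pads are 16 mm wide; open, the fingers measure 119 mm over their backs; the gripper's body (75 mm by 177 mm) begins 78 mm behind the grasp point.
Start: joints at [1.124, 0.276, 1.505, -0, 1.361, -0.121], TCP at [0.184, 0.545, 0.23] pointing down, gripper open.
Joint ranges: [-2.89, 2.89], [-0.75, 2.08], [0.22, 2.7], [-1.18, 4.32], [0.11, 2.71], [-2.7, 2.7]. Speed limits (rad/s): [2.57, 2.57, 3.14, 3.14, 3.14, 3.14].

## Interface

Orientations are given as a unit quaternion [w, x, y, z].
In Python, from plant import r, gripper_to, inverse_kinematics, vision, models, telemetry gives the robot as it stands. Calls block until the motion is done:
- r.move_to(position, orientation): joint-space move of the TCP to a pose.
- r.move_l(position, rot=None, vel=0.15, guard=None): straight line of the TCP; rot=None keeps the orientation; vel is the mean speed in m/s. With guard (N) it stops when the force on the tool has changed by that much, and returns True; else False.
- r.movej(angles): joint-space move.
- gripper_to(opening, f_grip=None): finger opening in m; f_grip is the grip in N (None keeps the last); returns when the fingers have stopped.
- r.hold(seconds).
- inverse_kinematics(position, orientation): joint angles nearest the present ones, or None.
- vision.snapshot(name): name is "side" or "top" or "wrist"; returns the picture (420x560x3 uint8, red, green, blue); there is no depth.
- vision.get_calibration(name): a dict with "fx", "fy", "cx", "cy" (pixels), "D" ([k1, k2, p1, p2, k3] as OpenCV has them; the pictures are not rectified), "position" and "orientation" of the camera in the world. Camera axes: x right, y down, z forward; pixel columns grow to the right and rows downward; lengths in m; the calibration is good to about 2 mm. A picture is of the moment at which its call begins: read the wrist's pose just before it. get_calibration takes no time and is no camera call; for the wrist camera it gives the pose at the moment of the call.
A pose or a line that the arm cannot do raises r.PlanningError and nothing moves.
- r.sign_off(): hands the job in; it is judged then, once.
Trained networks look in the newest picture that a camera, given by its name, has taken for a name from the list of things; names that differ only in an ending like _2 or _b are one class to them, and where a whole thing is asked for, a point or a joint stands for the part that bears it (a point fixed in the world has none). Each returns a list of dicts, best first, with "score" (0 to 1); they miss things now and then, are a little off and sometimes report something else, mostly with a low value. They report only what shows in the picture. A call takes as long as a camera call.
- models.boxes_of(thing, camera): "at" ([x, y, z] in m, in world coordinates, good to about 4 mm: the middle of the surface that is visible of it).
- models.regions_of(thing, camera): "pixels" (420x560 bool, what is visible of it).
- models.mark_of(thing, camera): "at" ([x, y, z] in m, in world coordinates, good to about 4 mm: a listed point, or the origin of a listed thing).
Readings, each from a call of its own:
- telemetry.current_t(): time.
- telemetry.current_joints(): joint angles.
- telemetry.current_dq(): joint speeds.
- telemetry.current_joint_efforts(): joint torques, N m.
- telemetry.current_ee_pos(): TCP position.
- telemetry.current_tool_rot(): TCP orientation.
- telemetry.current_wrist_force(): force on the tool from outside, world axes, zero at the start.
- telemetry.current_torque(): the same for the moment, N m.
- telemetry.current_opening(): finger opening in m.
- telemetry.current_finger_force(): force on a finger pad.
Only numpy, scipy, OpenCV 4.12 (cv2) and the standard library are available. Lean on these libraries where they do the work, as an engineer would, in place of code of your own. Each camera call takes 0.05 s, during which the arm holds its last target. There are 200 camera calls.

## Task

Lift the red safety hook out of its wooden parking block, straddle the steel cross pin of the blue yoke on the bench anchor with its open mouth, and push it straight down until the yellow sprung latch has flipped shut behind the pin; press the pin home with about 15 N. Then tug the hook upwards with about 10 N to prove that the latch holds, and let it go so that it stands upright on the pin. Never load the pin with more than 30 N, and leave the things lying around where they are.

Things in the scene. Friction and masses are not known exactly. Their poses are not given: they have to be found in the camera images.
- anchor: Bench anchor, fixed: grey base plate 110x90x8 mm and sleeve 46x44 mm, 24 mm tall. A blue yoke stands in the sleeve, clamped at a height that differs each time and is not reported: two cheeks (7 mm thick, 34 mm wide along x, inner faces at y = -16 and +16 mm, tops 17 mm above the pin's centre) carry a cross pin. Origin: centre of the underside; z up, y along the pin.
- rest: Wooden parking block, fixed: foot 110x80x5 mm with an open-topped pocket, 70x40x35 mm outside, 58x28 mm inside, floor 6 mm above the bench, long side along x. The hook stands in it. Origin at the centre of its underside.
- hook: Loose red claw hook, about 0.4 kg, 20 mm thick (its y), 171 mm tall, stands upright, mouth down. Origin midway between the jaw tips at its lower end, z up. Jaws 52 mm over all along x; the mouth is 18 mm wide along x, flared to 42 mm at the tips. It fits the anchor with its y along the pin, either way round, with 6 mm to spare to each cheek.
- seat (a point): Where the pin's centre lies in the hook when fully home: 50 mm above the hook's origin, on its centre line; axes as the hook's. The steel pin (14 mm diameter, rigid) crosses straight above the anchor's origin, its centre somewhere between 84 and 102 mm above the bench. At home the jaw tips are 2 mm above the yoke's floor, so the released hook stands by itself.
- grip (a point): Centre of the black grip sleeve, the place to grasp: 24 mm along the hook's x, 20 mm along its y (between the fingers), reaching 30 mm up and down from here; 115 mm above the hook's origin, 65 mm above the seat point. An eye above it ends 56 mm higher.
- flap: The moving flap of the yellow latch, 7 mm wide, 6 mm thick, 25 mm long. Origin in its rounded tip, which when shut lies 37 mm above the hook's origin and 1.5 mm beyond its centre line; the pivot is in the jaw at the hook's -x side, 18 mm above the hook's origin.
- latch (a joint): Yellow sprung latch in the mouth, rad: 0 = shut across the mouth, 0.83 = folded into the jaw. Entering, the pin meets it about 25 mm short of the seat and swings it open (roughly 5 to 15 N of push); it springs shut behind the pin in the last 3 mm. When the hook is pulled up, the pin bears on the shut latch after 3 mm of play; it does not open.
- stone: small dark grey sharpening stone, 35x58x23 mm, loose bystander lying on the bench; leave it alone.
- marker: red marker pen with a green cap, 14x134x16 mm, loose bystander lying flat; leave it alone.
- tin: low round green tin, 93 mm across, 39 mm tall, loose bystander; leave it alone.
- driver: small screwdriver with a black handle, 23x150x25 mm, loose bystander lying flat; leave it alone.

How it is judged:
On the way, in this order (a step that is already met when the one before it is completed fails the run):
1. the hook is lifted out of the parking block, its jaw tips more than 60 mm above the bench (height (world z) of hook above 0.06 m), for 0.1 s.
2. the pin is pressed home: the hook sits over the pin with the latch shut behind it and presses on the pin with more than 9 N, not through the latch (x of seat in the frame of anchor between -0.005 and 0.005 m and y of seat in the frame of anchor between -0.012 and 0.012 m and z of seat in the frame of anchor between 0.08 and 0.104 m and value of joint latch below 0.12 rad and contact force between hook and anchor above 9 N and contact force between flap and anchor below 2 N), for 0.2 s.
3. tug test: the hook is pulled up so that the shut latch bears on the pin from below with more than 6 N for 0.2 s (x of seat in the frame of anchor between -0.005 and 0.005 m and y of seat in the frame of anchor between -0.012 and 0.012 m and z of seat in the frame of anchor between 0.08 and 0.109 m and value of joint latch below 0.12 rad and contact force between flap and anchor above 6 N), for 0.2 s.
At the end, for the whole second after the job is handed in: The hook stands by itself, at rest and within 0.25 rad of upright, with its weight on the anchor's pin and not on the latch, its seat point over the anchor (within 5 mm along the anchor's x, 12 mm along its y, 80 to 104 mm above the bench), and the latch is shut behind the pin (under 0.12 rad) (x of seat in the frame of anchor between -0.005 and 0.005 m and y of seat in the frame of anchor between -0.012 and 0.012 m and z of seat in the frame of anchor between 0.08 and 0.104 m and value of joint latch below 0.12 rad and contact force between hook and anchor above 1 N and contact force between flap and anchor below 1 N and angle between hook's own z axis and vertical below 0.25 rad and linear speed of hook below 0.02 m/s); the robot touches nothing.
It fails at once if the anchor is loaded by the hook with more than 30 N (contact force between hook and anchor above 30 N).
It fails at once if the stone, marker, tin or screwdriver is moved by more than 15 mm (distance of any of stone, marker, tin, driver from where it was at the start of the episode above 0.015 m).
It also fails if it takes over 70 s, if anything falls off the work surface, if the arm or the gripper's body presses on something with over 40 N, if the wrist force passes 120 N, or if a joint passes its speed limit or range.

## Working session

There is one attempt and no reset: what is moved stays moved. The work goes in short steps, each a Python script; the robot and the scene stay as the last script left them, time stands still between calls to the robot, and variables do not carry over. Pictures are saved under pics/ and viewed, at most 10 in all, crops included, and the job is handed in when it is done.

```bash
mkdir -p pics; ls; python3 - <<'E'
from plant import r, vision, models, telemetry
import cv2, numpy as np
ims=[]
for c in ("side","top"):
    im=vision.snapshot(c); ims.append(im)
    k=vision.get_calibration(c); print(c,{a:np.round(b,4).tolist() for a,b in k.items()})
    for n in ("anchor","rest","hook","seat","grip","flap"):
        for f in ("mark_of",):
            for d in getattr(models,f)(n,c)[:2]: print(c,n,f,np.round(d["at"],4),round(d["score"],2))
for i,c in enumerate(("side","top")): cv2.imwrite(f"pics/a_{c}.png",ims[i][:,:,::-1])
print(telemetry.current_t(), telemetry.current_tool_rot())
E
```

```text
pics
side {'fx': 405.688, 'fy': 405.688, 'cx': 279.36, 'cy': 207.1981, 'D': [-0.0671, 0.0, 0.0, 0.0, 0.0], 'position': [0.3195, 0.6349, 0.5225], 'orientation': [0.1156, -0.1776, 0.8439, -0.4928]}
side anchor mark_of [ 0.5384 -0.1675 -0.0034] 0.76
side anchor mark_of [0.5381 0.1596 0.0098] 0.55
side rest mark_of [ 0.4663 -0.0418 -0.0023] 0.5
side hook mark_of [0.5378 0.1576 0.0133] 0.82
side seat mark_of [0.5411 0.1566 0.0558] 0.7
side grip mark_of [0.5357 0.1567 0.1215] 0.87
top {'fx': 452.05, 'fy': 452.05, 'cx': 280.2062, 'cy': 199.0126, 'D': [0.0527, 0.0, 0.0, 0.0, 0.0], 'position': [0.5657, -0.0603, 0.9439], 'orientation': [-0.037, 0.7134, -0.6991, 0.0308]}
top anchor mark_of [ 0.54   -0.1686 -0.0027] 0.66
top rest mark_of [ 0.5381  0.1588 -0.0035] 0.96
top hook mark_of [0.5377 0.1579 0.0086] 0.65
top seat mark_of [0.537  0.1587 0.0568] 0.97
top grip mark_of [0.5373 0.1559 0.1217] 0.56
0.7 [1.73813043e-05 1.62155461e-01 9.86765219e-01 9.43359054e-05]
```

View pics/a_side.png

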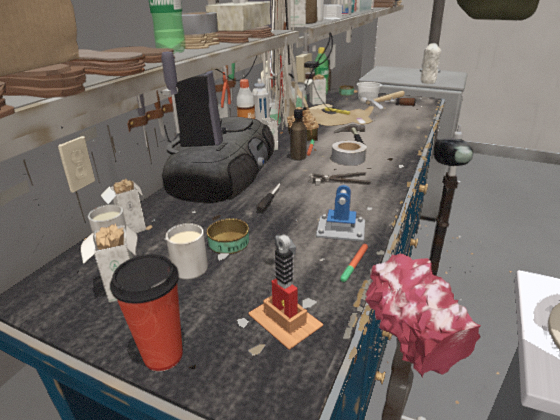

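View pics/a_top.png

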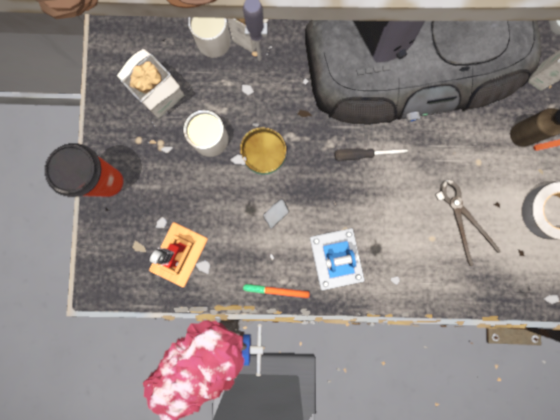

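The side view shows the hook in its block at about (287,290) and the anchor at (342,212). In the top view the block is at (180,255) and the anchor at (338,260), both turned relative to the world axes. Next I'll get the yaws from the foot and plate masks and check the wrist camera's geometry.

```bash
cat > h.py <<'E'
import numpy as np, cv2
from scipy.spatial.transform import Rotation as R
from plant import r, gripper_to, inverse_kinematics, vision, models, telemetry
def rot(q): return R.from_quat([q[1],q[2],q[3],q[0]]).as_matrix()
def KD(k): return np.array([[k["fx"],0,k["cx"]],[0,k["fy"],k["cy"]],[0,0,1.]]),np.array(k["D"])
def rays(uv,k):
    K,D=KD(k); p=cv2.undistortPoints(np.array(uv,float).reshape(-1,1,2),K,D).reshape(-1,2)
    d=np.c_[p,np.ones(len(p))]@rot(k["orientation"]).T
    return np.array(k["position"]),d
def plane(uv,k,z):
    c,d=rays(uv,k); return c+d*((z-c[2])/d[:,2])[:,None]
def proj(P,k):
    K,D=KD(k); M=rot(k["orientation"]).T
    rv=cv2.Rodrigues(M)[0]; t=-M@np.array(k["position"])
    return cv2.projectPoints(np.array(P,float).reshape(-1,1,3),rv,t,K,D)[0].reshape(-1,2)
def tri(obs):
    A=np.zeros((3,3));b=np.zeros(3)
    for uv,k in obs:
        c,d=rays([uv],k); d=d[0]/np.linalg.norm(d[0]); P=np.eye(3)-np.outer(d,d); A+=P;b+=P@c
    return np.linalg.solve(A,b)
def rect(mask,k,z):
    n,l,s,_=cv2.connectedComponentsWithStats(mask.astype(np.uint8)); m=l==1+np.argmax(s[1:,4])
    v,u=np.nonzero(m); P=plane(np.c_[u,v],k,z)[:,:2]
    (c,(w,h),a)=cv2.minAreaRect((P*1000).astype(np.float32))
    if w<h: w,h,a=h,w,a+90
    a=(a+90)%180-90
    return np.round(np.array(c)/1000,4),round(w),round(h),round(a,1)
def q_down(yaw):  # tool down, tool y along world yaw+90deg ; x along yaw
    m=np.array([[np.cos(yaw),np.sin(yaw),0],[np.sin(yaw),-np.cos(yaw),0],[0,0,-1]])
    q=R.from_matrix(m).as_quat(); return [q[3],q[0],q[1],q[2]]
E
python3 - <<'E'
from h import *
k=vision.get_calibration("top"); vision.snapshot("top")
for n,z in (("rest",.005),("anchor",.008)):
    for d in models.regions_of(n,"top")[:2]: print(n,d["score"],rect(d["pixels"],k,z))
w=vision.get_calibration("wrist"); T=rot(telemetry.current_tool_rot())
print("cam in tool",T.T@(np.array(w["position"])-telemetry.current_ee_pos()), np.round(T.T@rot(w["orientation"]),3),w["fx"],w["D"])
print(T)
for n in ("stone","marker","tin","driver"):
    for d in models.boxes_of(n,"top")[:1]: print(n,np.round(d["at"],3),d["score"])
E
```

```text
rest 0.9 (array([0.5371, 0.1557]), 109, 81, -24.2)
anchor 0.86 (array([ 0.5346, -0.1698]), 110, 92, 12.5)
cam in tool [ 7.94584234e-02  1.41489757e-04 -1.53879077e-01] [[-0.    -0.962 -0.273]
 [ 1.    -0.    -0.   ]
 [ 0.    -0.273  0.962]] 314.1359077239088 [-0.0285565  0.         0.         0.         0.       ]
[[-9.47402201e-01  3.20045417e-01  3.37071386e-05]
 [ 3.20045419e-01  9.47402188e-01  1.56003322e-04]
 [ 1.79939315e-05  1.58585706e-04 -9.99999987e-01]]
stone [ 0.618 -0.047  0.022] 0.7
marker [ 0.465 -0.046  0.012] 0.81
tin [ 0.757 -0.011  0.003] 0.97
```

```bash
cat > look.py <<'E'
from h import *
import pickle,sys
out={}
def shot(name,pos,yaw,things):
    r.move_to(pos,q_down(yaw)); k=vision.get_calibration("wrist"); im=vision.snapshot("wrist")
    cv2.imwrite(f"pics/{name}.png",im[:,:,::-1]); o={"k":k,"im":im}
    for n,z in things:
        m=models.regions_of(n,"wrist"); p=models.mark_of(n,"wrist")
        if m: o[n]=m[0]["pixels"]
        print(name,n,[ (np.round(d["at"],4).tolist(),round(d["score"],2)) for d in p[:1]], rect(m[0]["pixels"],k,z) if m and z else "")
    out[name]=o
yh=np.deg2rad(155.8); ya=np.deg2rad(192.5)
ux=lambda y:np.array([np.cos(y),np.sin(y),0])
H=np.array([.5371,.157,.30]); A=np.array([.536,-.169,.28])
shot("h1",H+.05*ux(yh),yh,[("rest",.005),("hook",0),("grip",0),("seat",0)])
shot("h2",H+.12*ux(yh+1.57)*.6+.06*ux(yh)+[0,0,.02],yh,[("rest",.005),("hook",0),("grip",0)])
shot("a1",A+.03*ux(ya),ya,[("anchor",.008)])
shot("a2",A+.09*ux(ya)-[0,0,.08],ya,[("anchor",.008)])
pickle.dump(out,open("look.pkl","wb")); print(telemetry.current_t())
ims=[out[n]["im"] for n in ("h1","h2","a1","a2")]
g=np.vstack([np.hstack(ims[:2]),np.hstack(ims[2:])]); cv2.imwrite("pics/grid.png",cv2.resize(g,(800,600),interpolation=cv2.INTER_AREA)[:,:,::-1])
E
python3 look.py
```

```text
h1 rest [([0.5364, 0.1622, -0.0006], 0.63)] 
h1 hook [([0.624, -0.044, 0.0045], 0.7)] 
h1 grip [([0.5384, 0.1574, 0.123], 0.73)] 
h1 seat [([0.5394, 0.1576, 0.1204], 0.73)] 
h2 rest [([0.5372, 0.1605, 0.0023], 0.89)] (array([ 0.5147, -0.2   ]), 151, 60, -65.0)
h2 hook [([0.5345, 0.1562, 0.0116], 0.77)] 
h2 grip [([0.5386, 0.1596, 0.1239], 0.78)] 
a1 anchor [([0.5342, -0.1688, -0.0006], 0.72)] (array([ 0.5349, -0.1686]), 112, 92, 13.3)
a2 anchor [([0.5377, -0.1664, -0.0004], 0.75)] (array([ 0.5462, -0.1661]), 137, 90, 13.0)
5.95
```

View pics/grid.png

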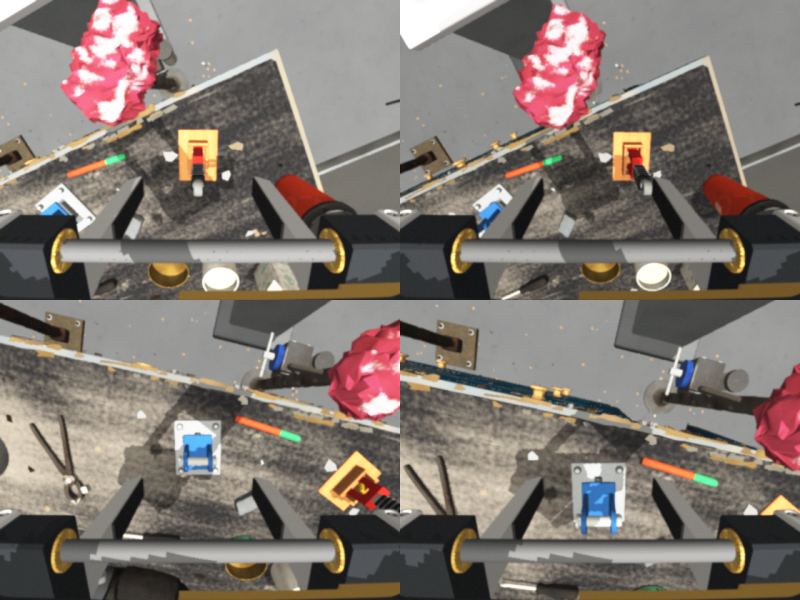

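The wrist views show the hook at about (195,165) in the first panel and at (640,165) in the second. The anchor is at (200,447) and (598,497) in the lower two, with its pin visible between the cheeks, and the tool is aligned with both things. Now close crops to read pixel positions.

```bash
python3 - <<'E'
import pickle,cv2,numpy as np
o=pickle.load(open("look.pkl","rb"))
C={"h1":(228,170),"h2":(280,170),"a1":(225,155),"a2":(225,215)}
t=[]
for n,(u,v) in C.items():
    c=cv2.resize(o[n]["im"][v:v+100,u:u+120],None,fx=3.33,fy=3,interpolation=cv2.INTER_CUBIC)
    c=cv2.resize(o[n]["im"][v:v+100,u:u+130],(390,300),interpolation=cv2.INTER_CUBIC)
    for i in range(0,130,10): cv2.line(c,(i*3,0),(i*3,4 if i%50 else 10),(255,255,255),1)
    for i in range(0,100,10): cv2.line(c,(0,i*3),(4 if i%50 else 10,i*3),(255,255,255),1)
    t.append(c)
cv2.imwrite("pics/crops.png",np.vstack([np.hstack(t[:2]),np.hstack(t[2:])])[:,:,::-1])
E
```

```text
(no output)
```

View pics/crops.png

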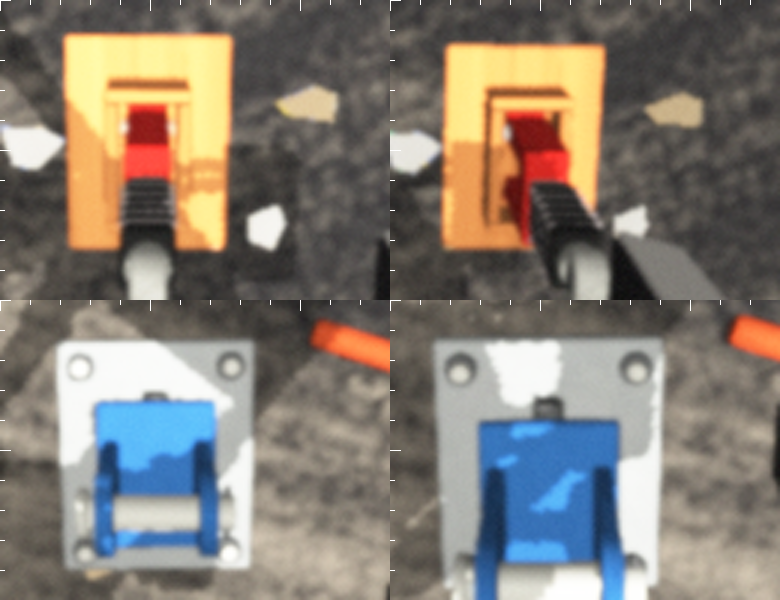

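The crops show the foot, eye and hook in h1 and h2, the pin in a1 at about pixel (277,226), and the pin in a2 near row 310. I'll extract these numerically.

```bash
python3 - <<'E'
from h import *
import pickle
o=pickle.load(open("look.pkl","rb"))
for n in ("h1","h2"):
    im=o[n]["im"].astype(int); k=o[n]["k"]
    m=(im[...,0]>130)&(im[...,0]-im[...,2]>60)&(im[...,1]>80); w=np.zeros_like(m); w[175:262,235:365]=1; m&=w
    print(n,rect(cv2.morphologyEx(m.astype(np.uint8),cv2.MORPH_OPEN,np.ones((3,3))),k,.005))
    for z in (.147,.121): pass
# eye top (h1 crop 148,247 ; h2 crop (585-390,255)): 
e=[((228+148/3,170+270/3),o["h1"]["k"])]
# grip sleeve lower edge (mid) h1 , h2
g=tri([((228+148/3,170+180/3),o["h1"]["k"]),((280+158/3,170+183/3),o["h2"]["k"])]); print("sleeve lower front/edge",g)
print("top of red / jaw ridge", tri([((228+148/3,170+146/3),o["h1"]["k"]),((280+157/3,170+151/3),o["h2"]["k"])]))
for n,u,a,b in (("a1",277,212,240),("a2",277,296,325),("a2",285,296,325)):
    print(n,o[n]["im"][a:b,u].tolist())
for n in ("a1","a2"):
    P=[[.535,-.169,z] for z in (.084,.093,.102)]; print(n,proj(P,o[n]["k"]))
E
```

```text
h1 (array([0.5373, 0.1581]), 111, 82, -24.2)
h2 (array([0.5362, 0.158 ]), 110, 82, -24.3)
sleeve lower front/edge [0.53093811 0.16151406 0.08236889]
top of red / jaw ridge [0.51918788 0.16678914 0.07628614]
a1 [[57, 117, 186], [56, 116, 187], [58, 117, 189], [57, 118, 187], [57, 118, 188], [58, 119, 188], [58, 114, 183], [83, 122, 174], [121, 133, 150], [155, 157, 152], [178, 178, 167], [193, 194, 182], [208, 207, 195], [218, 218, 206], [222, 221, 209], [226, 226, 214], [223, 222, 210], [217, 215, 204], [209, 209, 199], [191, 197, 199], [132, 154, 189], [71, 121, 183], [54, 111, 179], [62, 117, 182], [88, 127, 178], [136, 153, 174], [168, 175, 176], [177, 180, 177]]
a2 [[81, 167, 241], [83, 175, 245], [87, 177, 246], [85, 176, 245], [85, 172, 243], [88, 159, 230], [98, 131, 179], [118, 125, 131], [138, 139, 131], [158, 157, 148], [171, 169, 159], [187, 184, 175], [199, 200, 188], [218, 216, 206], [236, 236, 229], [249, 249, 244], [252, 252, 249], [252, 252, 250], [253, 253, 250], [253, 252, 250], [246, 245, 239], [214, 210, 196], [174, 165, 152], [159, 147, 134], [148, 140, 127], [138, 128, 117], [126, 117, 108], [127, 118, 110], [130, 120, 110]]
a2 [[54, 114, 182], [54, 115, 182], [52, 111, 182], [54, 111, 182], [58, 117, 185], [73, 115, 170], [104, 122, 143], [149, 152, 147], [185, 185, 176], [221, 219, 208], [238, 237, 230], [246, 246, 241], [251, 251, 248], [254, 253, 252], [254, 254, 253], [254, 254, 254], [255, 255, 254], [254, 254, 254], [254, 254, 253], [253, 253, 251], [245, 245, 239], [211, 207, 195], [168, 160, 145], [152, 143, 128], [142, 132, 121], [138, 127, 115], [137, 129, 116], [136, 127, 115], [132, 123, 112]]
a1 [[276.23051482 223.72273982]
 [276.222091   226.0594535 ]
 [276.21325092 228.51205177]]
a2 [[277.16031649 305.34181817]
 [277.1605499  310.50472681]
 [277.16078913 315.9719525 ]]
```

Pin centre comes out at z ≈ 0.092 m, which is inside the given range. The block is at (0.537, 0.158) with yaw −24.2°, and the anchor is at (0.535, −0.169) with yaw about 13°. I'll grasp, lift and carry to above the pin, then check.

```bash
python3 - <<'E'
from h import *
import pickle
o=pickle.load(open("look.pkl","rb"))
print("pin",tri([((277,225.7),o["a1"]["k"]),((277.3,309.5),o["a2"]["k"])]))
yh=np.deg2rad(155.8); ya=np.deg2rad(193)
gripper_to(.06)
r.move_to([.5373,.158,.22],q_down(yh))
f0=np.array(telemetry.current_wrist_force())
print("guard",r.move_l([.5373,.158,.127],vel=.08,guard=8))
gripper_to(.0,50); print("opening",telemetry.current_opening(),telemetry.current_finger_force(), telemetry.current_wrist_force()-f0)
r.move_l([.5373,.158,.29],vel=.1); r.hold(.3); print("lifted",telemetry.current_wrist_force()-f0,telemetry.current_opening())
r.move_to([.535,-.169,.265],q_down(ya)); r.hold(.3)
for c in ("side","wrist"):
    im=vision.snapshot(c); cv2.imwrite(f"pics/b_{c}.png",im[:,:,::-1])
    for n in ("hook","seat","grip","flap","anchor"): print(c,n,[(np.round(d["at"],4).tolist(),round(d["score"],2)) for d in models.mark_of(n,c)[:1]])
im=cv2.imread("pics/b_side.png")[110:260,260:440]; im2=cv2.imread("pics/b_wrist.png")[120:340,140:420]
cv2.imwrite("pics/b.png",np.vstack([cv2.resize(im,(480,400),interpolation=3)]))
cv2.imwrite("pics/b2.png",cv2.resize(im2,(560,440)))
print(telemetry.current_t(),telemetry.current_wrist_force())
E
```

```text
pin [ 0.53510498 -0.16845363  0.09094313]
guard False
opening 0.019469239935144933 49.999889731407166 [1.0142247  0.23352855 0.5023001 ]
lifted [ 0.88245304 -0.71028337 -4.16139759] 0.020076310903608775
side hook [([0.534, -0.167, 0.1514], 0.66)]
side seat [([0.5361, -0.1698, 0.1934], 0.65)]
side grip [([0.5345, -0.1664, 0.2585], 0.72)]
side flap []
side anchor [([0.5375, -0.1728, -0.0007], 0.9)]
wrist hook [([0.5315, -0.1722, 0.1495], 0.71)]
wrist seat [([0.5332, -0.1703, 0.1906], 0.61)]
wrist grip []
wrist flap []
wrist anchor [([0.531, -0.1698, 0.1937], 0.66)]
14.2333 [ 0.08108411 -0.25156901 -2.97081424]
```

View pics/b.png

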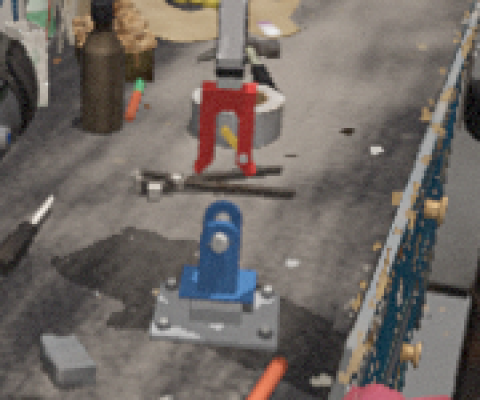

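View pics/b2.png

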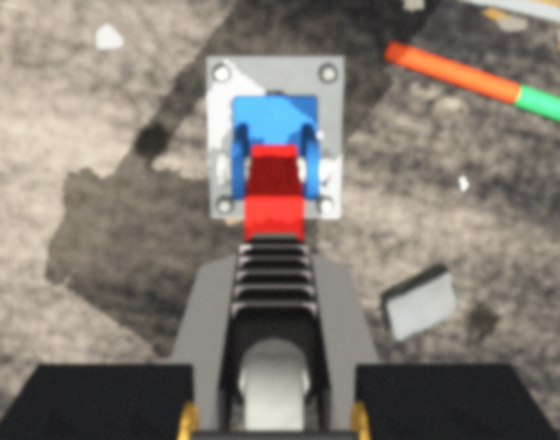

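The side camera looks almost along the pin. In the crop the jaw tips centre on about (225,170) and the pin end is at (220,242). The wrist view shows the hook centred between the cheeks. I'll quantify the x offset.

```bash
python3 - <<'E'
from h import *
k=vision.get_calibration("side"); im=cv2.imread("pics/b_side.png")[:,:,::-1].astype(int)
red=(im[...,0]>110)&(im[...,1]<70)&(im[...,2]<70)
for v in range(138,178,3):
    u=np.nonzero(red[v,325:365])[0]+325; print(v,u.min() if len(u) else "",u.max() if len(u) else "",len(u))
for v in range(198,205): print(v,im[v,334:352].sum(1).tolist())
blue=(im[...,2]-im[...,0]>60)
for v in (188,192,196,208,212): 
    u=np.nonzero(blue[v,325:365])[0]+325; print("blue",v,u.min(),u.max())
ya=np.deg2rad(13); ex=np.array([np.cos(ya),np.sin(ya),0]); ey=np.array([-ex[1],ex[0],0]); A=np.array([.535,-.1687,0])
for y in (.0,.01,.023):
  for x in (-.026,.0,.026):
    print(y,x,"tips",proj([A+ex*x+ey*y+[0,0,.144+.008]],k)[0].round(1),"neck",proj([A+ex*x+ey*y+[0,0,.144+.06]],k)[0].round(1),"pin",proj([A+ex*x+ey*y+[0,0,.0915]],k)[0].round(1))
E
```

```text
138   0
141 336 340 5
144 336 352 17
147 336 355 20
150 335 354 20
153 335 354 12
156 335 354 11
159 335 354 12
162 335 353 11
165 335 353 10
168 335 353 6
171 333 354 9
174 334 355 7
177   0
198 [398, 267, 216, 233, 250, 286, 406, 577, 629, 582, 469, 303, 259, 254, 250, 283, 346, 432]
199 [414, 260, 223, 233, 243, 311, 416, 455, 496, 584, 571, 373, 259, 251, 239, 247, 342, 430]
200 [373, 236, 229, 234, 262, 326, 406, 386, 402, 465, 501, 356, 269, 260, 229, 259, 339, 434]
201 [285, 222, 223, 248, 282, 354, 402, 379, 392, 426, 435, 364, 250, 242, 265, 257, 342, 415]
202 [258, 243, 228, 224, 223, 324, 397, 393, 406, 418, 407, 338, 252, 254, 258, 274, 336, 424]
203 [277, 225, 230, 224, 213, 276, 370, 384, 402, 398, 371, 284, 259, 237, 256, 269, 361, 423]
204 [342, 241, 228, 222, 224, 218, 276, 331, 361, 299, 279, 256, 263, 234, 251, 302, 372, 419]
blue 188 338 348
blue 192 338 349
blue 196 337 349
blue 208 335 348
blue 212 329 355
0.0 -0.026 tips [356.1 172.2] neck [357.8 150. ] pin [354.3 196.5]
0.0 0.0 tips [344.3 171.4] neck [345.6 149.3] pin [342.8 195.6]
0.0 0.026 tips [332.5 170.6] neck [333.5 148.6] pin [331.4 194.8]
0.01 -0.026 tips [356. 174.] neck [357.7 151.7] pin [354.1 198.5]
0.01 0.0 tips [344.  173.2] neck [345.3 151. ] pin [342.5 197.7]
0.01 0.026 tips [332.1 172.5] neck [333.1 150.3] pin [331.  196.8]
0.023 -0.026 tips [355.8 176.5] neck [357.5 153.9] pin [353.8 201.2]
0.023 0.0 tips [343.6 175.7] neck [345.  153.2] pin [342.1 200.3]
0.023 0.026 tips [331.6 174.9] neck [332.6 152.5] pin [330.5 199.4]
```

The pin and mouth agree with the prediction to within about 1 mm. Next I descend to just above the latch with a guard, then in small force-monitored steps.

```bash
python3 - <<'E'
from h import *
r.hold(.3); f0=np.array(telemetry.current_wrist_force())
print("guard",r.move_l([.535,-.1688,.192],vel=.06,guard=6), telemetry.current_ee_pos(),(telemetry.current_wrist_force()-f0).round(1))
np.save("f0.npy",f0)
z=telemetry.current_ee_pos()[2]
if z<.195:
    z=.192
    while z>.155:
        z-=.0005 if z<.170 else .001
        r.move_l([.535,-.1688,z],vel=.02); F=telemetry.current_wrist_force()-f0
        print(round(z,4),round(telemetry.current_ee_pos()[2],4),F.round(1))
        if F[2]>13 and z<.17 or F[2]>19 or np.hypot(F[0],F[1])>12: break
print(telemetry.current_t(),telemetry.current_opening())
E
```

```text
guard False [ 0.5350363  -0.16887541  0.19230365] [-1.  -0.4  0.4]
0.191 0.1918 [-1.7 -0.5  5.5]
0.19 0.1904 [-1.2 -1.6  6.1]
0.189 0.189 [-3.  -1.8  6.9]
0.188 0.1878 [-3.3 -1.8  6.5]
0.187 0.1868 [-3.5 -1.4  6.5]
0.186 0.1858 [-4.  -0.4  5.9]
0.185 0.1848 [-4.4 -2.2  5.7]
0.184 0.1838 [-3.3 -0.5  5.9]
0.183 0.1828 [-4.4 -0.6  5.1]
0.182 0.1818 [-5.1 -1.4  6.1]
0.181 0.1808 [-4.  -1.3  5.5]
0.18 0.1798 [-4.  -1.   5.1]
0.179 0.1788 [-5.  -1.   4.6]
0.178 0.1779 [-4.  -1.4  4.3]
0.177 0.1768 [-3.7 -1.3  5. ]
0.176 0.1759 [-4.7 -0.   4.6]
0.175 0.1748 [-4.1 -1.2  4.1]
0.174 0.1739 [-4.1 -1.2  3.9]
0.173 0.1729 [-3.5  0.1  5.4]
0.172 0.1719 [-3.9 -0.9  4.5]
0.171 0.1708 [-3.5 -0.8  3.5]
0.17 0.1697 [-4.5 -1.7  2.4]
0.1695 0.1693 [-5.7 -0.1  2.1]
0.169 0.1688 [-4.9 -1.2  2.1]
0.1685 0.1684 [-4.6 -1.2  1.3]
0.168 0.1679 [-4.4 -1.5  2.6]
0.1675 0.1673 [-4.8 -2.1  1.4]
0.167 0.1668 [-5.  -2.   1.5]
0.1665 0.1662 [-3.8 -1.2  0.1]
0.166 0.1657 [-4.4 -1.5  0.4]
0.1655 0.1651 [-5.  -1.6  0.6]
0.165 0.1645 [-4.1 -2.1 -0.6]
0.1645 0.1639 [-3.6 -1.3 -0.1]
0.164 0.1631 [-3.8 -1.  -2.1]
0.1635 0.1637 [-0.6  0.6 -0.5]
0.163 0.1634 [ 0.7 -0.2  0.4]
0.1625 0.1625 [-0.4 -0.6 -1.3]
0.162 0.1621 [-0.2 -0.2 -0.2]
0.1615 0.162 [-0.1  0.4  5.2]
0.161 0.1619 [-1.9  1.1  8.3]
0.1605 0.1619 [-2.2  0.8 11.2]
0.16 0.1618 [-2.7  1.8 14.4]
26.4 0.019761698487573004
```

The latch snapped at about z = 0.1635 and the pin is home at 0.162 with 14 N. Holding, then the tug.

```bash
python3 - <<'E'
from h import *
f0=np.load("f0.npy")
F=lambda:(telemetry.current_wrist_force()-f0).round(1)
r.hold(.5); print("press",F())
z=.1615
while z<.172:
    r.move_l([.535,-.1688,z],vel=.02); f=F(); print(round(z,4),round(telemetry.current_ee_pos()[2],4),f)
    if f[2]<-9.5: break
    z+=.0005
r.hold(.5); print("tug",F(),telemetry.current_t())
im=vision.snapshot("side"); cv2.imwrite("pics/c.png",cv2.resize(im[110:260,260:440],(480,400),interpolation=3)[:,:,::-1])
E
```

```text
press [-2.3  0.9 14. ]
0.1615 0.1619 [-1.6 -0.2  7.8]
0.162 0.1619 [ 1.  -0.1  6.2]
0.1625 0.162 [1.1 0.2 1.4]
0.163 0.1624 [-0.1  0.5  0. ]
0.1635 0.1634 [ 0.1 -0.9  0.8]
0.164 0.1641 [ 1.   1.4 -0.1]
0.1645 0.1645 [ 0.4 -0.6  0.3]
0.165 0.165 [-0.6 -0.   1.1]
0.1655 0.1653 [ 0.9  0.6 -1.2]
0.166 0.1656 [ 1.  -1.1 -4.2]
0.1665 0.1658 [ 1.4 -0.2 -8.3]
0.167 0.166 [  2.6  -0.3 -14.5]
tug [  2.5  -1.6 -21.2] 30.4
```

View pics/c.png

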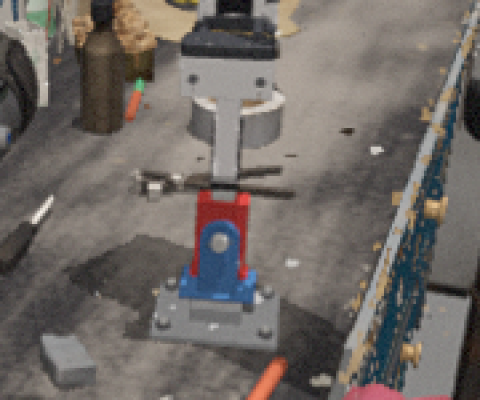

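The picture shows the hook seated over the pin at crop (219,240), and the latch held the tug, which crept up to 21 N. Now I lower it back onto the pin, release and retreat.

```bash
python3 - <<'E'
from h import *
f0=np.load("f0.npy")
F=lambda:(telemetry.current_wrist_force()-f0).round(1)
r.move_l([.535,-.1688,.1645],vel=.03); print(F())
z=.1645
while z>.160:
    z-=.0005; r.move_l([.535,-.1688,z],vel=.02)
    if F()[2]>3: break
print(z,F())
gripper_to(.05); r.hold(.3); print(F())
r.move_l([.535,-.1688,.28],vel=.1); r.hold(.5)
im=vision.snapshot("side"); cv2.imwrite("pics/d.png",cv2.resize(im[110:260,260:440],(480,400),interpolation=3)[:,:,::-1])
for n in ("seat","grip"): print(n,[(np.round(d["at"],4).tolist(),round(d["score"],2)) for d in models.mark_of(n,"side")[:1]])
print(telemetry.current_t())
E
```

```text
[ 0.5  0.6 -7.3]
0.1615 [0.5 0.9 4. ]
[ 0.6 -0.5  2.8]
seat [([0.5342, -0.1689, 0.0876], 0.96)]
grip [([0.5426, -0.1653, 0.1571], 0.95)]
35.1417
```

View pics/d.png

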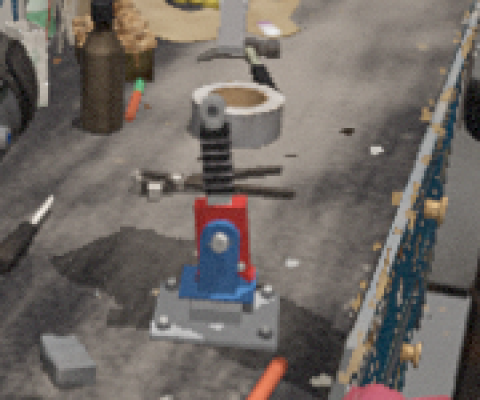

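The hook stands on the pin by itself. It leans about 0.12 rad (eye at crop (212,110), pin at (219,242)), within the 0.25 limit. The gripper is clear, so I'm handing in.

```bash
python3 - <<'E'
from h import *
vision.snapshot("side")
for n in ("seat","grip"): print(n,[np.round(d["at"],4).tolist() for d in models.mark_of(n,"side")[:1]])
print(r.sign_off())
E
```

```text
seat [[0.5337, -0.1706, 0.0899]]
grip [[0.5408, -0.1655, 0.1597]]
the job is handed in; nothing more can be done
None
```

The job is handed in: the hook was pressed home with about 14 N, its latch held a tug that crept to about 21 N (10 N intended), and it now stands free on the pin, leaning about 0.12 rad; no verdict came back.

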